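# Slacken the rotary table's locks and index it three clicks

### The arm

A 6-joint arm with a two-finger parallel gripper is mounted at the origin on a cart in front of the work surface, level with it; the furniture and walls round the work are solid. World frame = base frame: x ahead of the robot, y to its left, z up, the work surface at z = 0. Lengths are in m, angles in degrees, forces in N, time in s.
With the tool pointing down it reaches from about 0.225 to 0.875 m from the base axis. Payload 3.4 kg.
Tool frame: the origin (TCP) lies between the finger pads; the fingertips stand 25 mm ahead of it and the grasp point (between the pads) lies 6 mm ahead of it; z points along the fingers, x is the direction in which the jaws open and shut, and the axes are right-handed (so a half turn about z gives the same grasp; the last joint's range is limited). The gripper opens to 85 mm and grips with 20 to 120 N. Pads are 22 mm wide; open, the fingers measure 114 mm over their backs; the gripper's body (76 mm by 85 mm) begins 54 mm behind the grasp point. The pads swing forward as they close: fully open they stand 13 mm farther back than shut.
Start: joints at [62.109, 15.808, 86.224, -0, 77.962, -6.933], TCP at [0.206, 0.537, 0.256] pointing down, gripper open.
Joint ranges: [-165.64, 165.64], [-43.16, 119.46], [12.63, 154.43], [-67.54, 247.53], [6.08, 155.33], [-154.97, 154.97]. Speed limits (degrees/s): [147.25, 147.25, 180, 180, 180, 180].

### API

Orientations are given as [roll, pitch, yaw] about the fixed x, y, z axes, in that order (R = Rz(yaw) Ry(pitch) Rx(roll)).
In Python, from workcell import bot gives the robot as it stands.
- The arm moves only by the tool apply_moves, never from a script. Its argument "steps" is a list of rows, each a list of 6 numbers: the shift along the tool's x, y, z in mm, then the turn, a rotation vector about the tool's x, y, z in degrees. A call has 1 to 20 rows; each row is the pose to reach, as a shift and turn from the pose measured when the call began, along the tool's axes at that moment; what a row does not reach only later rows make up. A row lasts 1/10 s, in which the tool goes at most 50 mm and 8.59 degrees, less where a joint would pass 70% of its speed; a pose out of reach is approached as far as the arm can. A call with a gripper value outside its range is refused whole. "jaw" is the closure, from 0 (fully open) to 1 (shut), set as the call begins (left out, the last holds). The fingers move at their own pace and stop on an object; the grip force is fixed at half the most. Time passes only in rows, so rows that repeat a pose let the fingers close. It gives the time, the measured TCP pose, the force and the opening at its end, in the units of the state.
- bot.read_state(): the state, without advancing time (a new reading comes with each control period).
- bot.camera(name): name is "scene" or "top" or "wrist"; returns a dict with "image" (420x560x3 uint8, blue, green, red), "vfov" (degrees; the focal length in pixels is half the picture's height over the tangent of half this angle, whatever the lens; pixels are square), "cx", "cy" (the principal point, pixels), "k1" (the pictures are not rectified: a ray, as slopes to the right and down, at radius r is drawn at 1 + k1 r^2 times it, then the intrinsics apply), "eye" and "rotation" of the camera in the world; the wrist camera has in their place "tool_from_camera" (4x4, takes a point from camera to tool coordinates, whose origin is the TCP and whose axes are the tool frame's). Camera axes: x right, y down, z forward; pixel columns grow to the right and rows downward; lengths in m; the calibration is good to about 2 mm. A picture is of the moment at which its call begins: read the wrist's pose just before it. There is no depth.
- bot.hand_in(): hands the job in, once; it reports no verdict.
Trained networks look in the newest picture that a camera, given by its name, has taken for a name from the list of things; names that differ only in an ending like _2 or _b are one class to them, and where a whole thing is asked for, a point or a joint stands for the part that bears it (a point fixed in the world has none). Each returns a list of dicts, best first, with "score" (0 to 1); they miss things now and then, are a little off and sometimes report something else, mostly with a low value. They report only what shows in the picture. A call takes as long as a camera call.
- bot.recognise(thing, camera): "rect" ([left, top, right, bottom] in pixels, round what is visible of it).
- bot.silhouettes(thing, camera): "pixels" (420x560 bool, what is visible of it) and "rect" ([left, top, right, bottom] in pixels, round what is visible of it).
- bot.landmark_of(thing, camera): "centre" ([column, row] in pixels: a listed point, or the origin of a listed thing).
The state is a dict: "t": time; "joint_positions": joint angles; "qd": joint speeds; "tau": joint torques, N m; "position": TCP position; "tcp_rot": TCP orientation; "force": force on the tool from outside, world axes, zero at the start; "wrist_torque": the same for the moment, N m; "opening": finger opening in m.
Only numpy, scipy, OpenCV 4.12 (cv2) and the standard library are available. Lean on these libraries where they do the work, as an engineer would, in place of code of your own. Each camera call takes 0.05 s, during which the arm holds its last target.

### The job

The brass blank on the dividing table is ready for its next seat: slacken both T-shaped lock bolts, turning each anticlockwise to its end stop, and only then turn the round skirted index knob clockwise from its home notch, counting the clicks, and stop in the third notch without running on into a fourth. Finish while still gripping the index knob, steady in that third notch with both locks left slack, because I will nip the locks up while you hold it. Leave the tools, the tin and the bottle round the work where they are.

Things in the scene. Friction and masses are not known exactly. Their poses are not given: they have to be found in the camera images.
- dividing_table: grey cast-metal indexing fixture, fixed on the bench, 205 x 260 mm, base 24 mm high. Origin on the bench amid its parts, z up. In its frame (mm): work table (116 across, toothed steel rim, wood plate and brass blank, top 53 high) turns about (0, 45), geared 1:1 to the index knob at (0, -75); front lock bolt at (-80, 45), rear one at (80, 45). All axes vertical
- index_grip (a point): grip point of the index knob: on its axis, 82 mm above the bench, amid an upright black bar 42 mm long, 14 thick, 54 to 94 mm above the bench, on a round black skirt 47 mm across (top at 54 mm); below, at 30 to 38 mm, a brass star wheel 75 mm across. x axis along the bar, turning with it; at home parallel to the fixture's x
- index_knob: the index knob: black bar, skirt and star wheel in one, 75 mm across at the wheel, top at 94 mm. Origin on its axis at bench height, x along the bar, turning with it. Grip it by the bar
- index_turn (a joint): angle of the index knob, rad: 0 in the home notch (a stop lies just behind), growing clockwise seen from above. A notch every 0.393 rad (22.5 degrees); third notch 1.178. A sprung roller resists with up to about 0.1 N m, most on leaving a notch, and pulls into the next from half way. Locked while either lock is tight
- lock_front_grip (a point): grip point of the front lock bolt (fixture's -x side): on its axis, 82 mm above the bench, amid a steel T-bar 44 mm long, 12 thick, 71 to 92 mm above the bench, on a slim 11 mm stem. x axis along the bar, turning with it; with the joint at 0 parallel to the fixture's x
- lock_front (a joint): angle of the front lock bolt, rad: 0 tight, growing anticlockwise seen from above to its end stop at 1.4 (slack); may start at up to 0.2; drags with about 0.06 N m and stays where left. It lifts a dark steel dog 7 mm out of the table rim's slots; the T-bar itself does not rise
- lock_rear_grip (a point): grip point of the rear lock bolt (on the fixture's +x side), built like the front one: same bar, height and axes
- lock_rear (a joint): angle of the rear lock bolt, rad: like lock_front, 0 tight, end stop at 1.4
- graver: graver with a turned wooden ball handle, 33 x 117 x 32 mm, lying on the bench beside the fixture; to be left alone. Origin: centre of its underside
- loupe: folding steel loupe, 28 x 69 x 14 mm, lying on the bench beside the fixture; to be left alone. Origin: centre of its underside
- flux_bottle: small brown bottle, 39 mm across, 82 mm tall, standing left of the fixture; to be left alone. Origin: centre of its underside
- solder_tin: round white tin, 49 mm across, 20 mm tall, right of the fixture; to be left alone. Origin: centre of its underside

How it is judged (in metres and radians):
On the way, in this order (a step that is already met when the one before it is completed fails the run):
1. both lock bolts are turned to their slack end stops while the index knob is still in its home notch (value of joint each of lock_front, lock_rear above 1.25 rad and value of joint index_turn below 0.15 rad), for 0.2 s.
2. the fingers turn the index knob past its first click (value of joint index_turn above 0.3 rad and contact force between the fingers and index_knob above 0.5 N), for 0.05 s.
At the end, for the whole second after the job is handed in: the index knob rests in its third notch (within 0.1 rad of 1.178), still, gripped by the fingers with more than 2 N with the grasp point within 35 mm of the grip point, and both lock bolts are slack, within 0.15 rad of their end stops (value of joint index_turn between 1.078 and 1.278 rad and velocity of joint index_turn between -0.1 and 0.1 rad/s and contact force between the fingers and index_knob above 2 N and distance between the grasp point and index_grip below 0.035 m and value of joint each of lock_front, lock_rear above 1.25 rad); the arm keeps its last pose, push and grip.
It fails at once if the index knob ran on towards the fourth notch (past half way) (value of joint index_turn above 1.375 rad).
It fails at once if a thing lying round the work was shifted by more than 20 mm (distance of any of graver, loupe, flux_bottle, solder_tin from where it was at the start of the episode above 0.02 m).
It also fails if it takes over 59 s, if anything falls off the work surface, if the arm or the gripper's body presses on something with over 40 N, if the wrist force passes 120 N, or if a joint passes its speed limit or range.

## Working session

There is one attempt and no reset: what is moved stays moved. The work goes in short steps, Python scripts to look and compute and a tool call to move; the robot and the scene stay as the last step left them, time stands still between calls to the robot, and variables do not carry over. Pictures are saved under pics/ and viewed, and the job is handed in when it is done.

Besides the shell and the picture viewer there is one more tool, called after ">>>" as a command line: name --pt "numbers of a row" for each row, then --argument value for the rest. apply_moves: Moves the arm, as the interface text tells. Its arguments: {"type":"object","properties":{"steps":{"type":"array","items":{"type":"array","items":{"type":"number"}}},"jaw":{"type":"number"}},"required":["steps"]}

```bash
mkdir -p pics; ls; cat > h.py <<'E'
import numpy as np,cv2
from workcell import bot
from scipy.spatial.transform import Rotation as R
def cam(name,fn=None):
    s=bot.read_state(); c=bot.camera(name)
    if fn: cv2.imwrite('pics/'+fn,c['image'])
    if name=='wrist':
        T=np.eye(4);T[:3,:3]=R.from_euler('xyz',s['tcp_rot'],degrees=True).as_matrix();T[:3,3]=s['position']
        W=T@np.array(c['tool_from_camera']);c['eye']=W[:3,3];c['rotation']=W[:3,:3]
    return c
def f(c): return c['image'].shape[0]/2/np.tan(np.radians(c['vfov']/2))
def ray(c,px):
    d=(np.array(px,float)-[c['cx'],c['cy']])/f(c); u=d.copy()
    for _ in range(20): u=d/(1+c['k1']*(u@u))
    v=np.array(c['rotation'])@[u[0],u[1],1]; return np.array(c['eye']),v/np.linalg.norm(v)
def at(c,px,z):
    e,v=ray(c,px); return e+v*(z-e[2])/v[2]
def proj(c,P):
    q=np.array(c['rotation']).T@(np.array(P)-np.array(c['eye'])); u=q[:2]/q[2]
    return u*(1+c['k1']*(u@u))*f(c)+[c['cx'],c['cy']]
E
python3 - <<'E'
from h import *
s=bot.read_state();print(s)
Z=dict(index_grip=.082,lock_front_grip=.082,lock_rear_grip=.082,dividing_table=0,graver=0,loupe=0,flux_bottle=0,solder_tin=0)
for n in ['scene','top','wrist']:
    c=cam(n,n+'0.png');print(n,c['eye'],c['vfov'],c['k1'])
    for k,z in Z.items():
        for d in bot.landmark_of(k,n)[:2]:
            print(k,np.round(d['score'],2),np.round(d['centre'],1),np.round(at(c,d['centre'],z),4))
E
```

```text
pics
{'t': 0.0, 'joint_positions': array([ 6.21102691e+01,  1.58474292e+01,  8.62958395e+01, -6.79057357e-04,
        7.79609885e+01, -6.93268601e+00]), 'qd': array([ 0.033234  , -0.05673807,  0.001594  ,  0.01262208,  0.06074535,
       -0.09946888]), 'tau': array([-3.67476692e-03, -4.16766322e+01, -2.45804822e+01, -4.06771605e-04,
        1.10192323e-02, -1.53122937e-05]), 'position': array([0.20543941, 0.5365304 , 0.25543727]), 'tcp_rot': array([-1.79988075e+02,  1.03575110e-01,  6.90431082e+01]), 'force': array([0.31143904, 0.84649789, 0.37647482]), 'wrist_torque': array([-0.01044421,  0.04763816, -0.00964927]), 'opening': 0.08554488209661677}
scene [ 0.26431008 -0.72983206  0.80928753] 50.98329456373729 0.03200789841166471Traceback (most recent call last):
  File "<stdin>", line 8, in <module>
  File "h.py", line 17, in at
    e,v=ray(c,px); return e+v*(z-e[2])/v[2]
                                       ~^^^
IndexError: invalid index to scalar variable.
```

```bash
python3 - <<'E'
from h import *
c=cam('scene');print(c['rotation'],{k:v for k,v in c.items() if k!='image'})
E
```

```text
[-134.14613239   -0.36417101  -24.16504073] {'vfov': 50.98329456373729, 'cx': 277.71353425496784, 'cy': 200.12355739741943, 'k1': 0.03200789841166471, 'eye': array([ 0.26431008, -0.72983206,  0.80928753]), 'rotation': array([-134.14613239,   -0.36417101,  -24.16504073])}
```

```bash
sed -i "s/^    return c$/    else: c['rotation']=R.from_euler('xyz',c['rotation'],degrees=True).as_matrix()\n    return c/" h.py
python3 - <<'E'
from h import *
Z=dict(index_grip=.082,lock_front_grip=.082,lock_rear_grip=.082,dividing_table=0,graver=0,loupe=0,flux_bottle=0,solder_tin=0)
for n in ['scene','top','wrist']:
    c=cam(n,n+'0.png');print(n,c['eye'],c['vfov'],c['k1'])
    for k,z in Z.items():
        for d in bot.landmark_of(k,n)[:2]:
            print(k,np.round(d['score'],2),np.round(d['centre'],1),np.round(at(c,d['centre'],z),4))
E
```

```text
scene [ 0.26431008 -0.72983206  0.80928753] 50.98329456373729 0.03200789841166471
index_grip 0.72 [275.3 205.4] [ 0.5628 -0.062   0.082 ]
lock_front_grip 0.69 [219.  191.2] [0.4581 0.0374 0.082 ]
lock_rear_grip 0.58 [271.9 165.3] [0.6144 0.0757 0.082 ]
dividing_table 0.72 [259.  210.2] [ 0.551   0.0142 -0.    ]
dividing_table 0.53 [217.8 191. ] [0.4772 0.126  0.    ]
graver 0.71 [223.5 181.5] [0.5039 0.1562 0.    ]
loupe 0.8 [278.4 262.8] [ 0.5271 -0.1607  0.    ]
flux_bottle 0.51 [277.7 145.4] [0.7075 0.2456 0.    ]
solder_tin 0.93 [356.  295.5] [ 0.6439 -0.3086  0.    ]
top [ 0.44469114 -0.02376146  1.21560029] 44.24511507552212 0.0326184110512843
index_grip 0.84 [297.1 231.3] [ 0.5608 -0.0609  0.082 ]
lock_front_grip 0.63 [248.3 279.8] [0.4573 0.0484 0.082 ]
lock_rear_grip 0.63 [233.3 207.2] [0.618  0.0791 0.082 ]
dividing_table 0.56 [263.6 245.3] [0.538  0.0162 0.    ]
graver 0.61 [197.4 265.3] [0.4948 0.1725 0.    ]
loupe 0.5 [340.5 252.8] [ 0.5161 -0.1638  0.    ]
flux_bottle 0.85 [167.3 183.6] [0.6917 0.2441 0.    ]
flux_bottle 0.41 [337.2 248.9] [ 0.5254 -0.1565  0.    ]
solder_tin 0.88 [396.3 196.1] [ 0.6475 -0.3013  0.    ]
wrist [0.13275901 0.56518793 0.37468293] 59.355768661309945 -0.10211557752012178
```

View pics/top0.png

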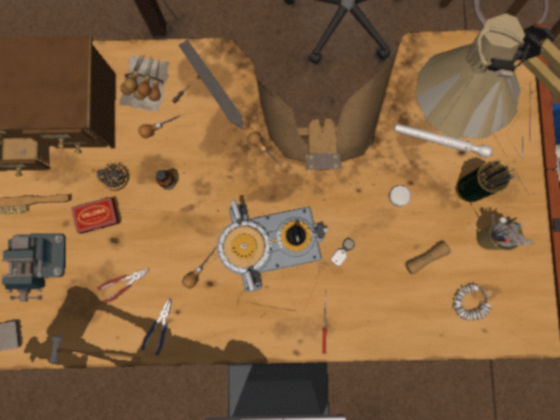

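View pics/scene0.png

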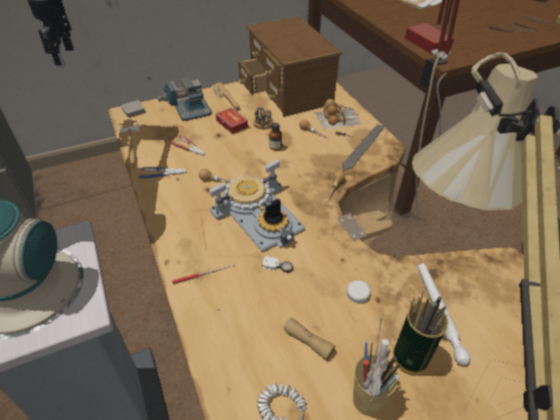

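View pics/wrist0.png

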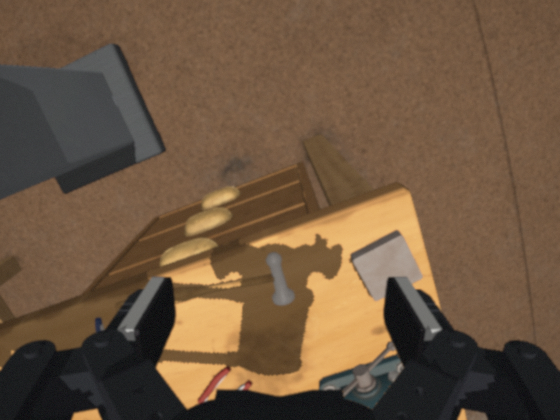

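The top and scene views show the fixture with its x axis at about 11° yaw. The front lock is near (0.457, 0.045), the rear lock near (0.617, 0.078) and the knob near (0.561, -0.061). Next I move the wrist camera over it.

>>> apply_moves --pt "-399 404 35 0 0 148" --pt "-399 404 35 0 0 148" --pt "-399 404 35 0 0 148" --pt "-399 404 35 0 0 148" --pt "-399 404 35 0 0 148" --pt "-399 404 35 0 0 148" --pt "-399 404 35 0 0 148" --pt "-399 404 35 0 0 148" --pt "-399 404 35 0 0 148" --pt "-399 404 35 0 0 148" --pt "-399 404 35 0 0 148" --pt "-399 404 35 0 0 148" --pt "-399 404 35 0 0 148" --pt "-399 404 35 0 0 148" --pt "-399 404 35 0 0 148" --pt "-399 404 35 0 0 148" --pt "-399 404 35 0 0 148" --pt "-399 404 35 0 0 148" --pt "-399 404 35 0 0 148" --pt "-399 404 35 0 0 148" --jaw 0

```text
t: 3.55
position: [0.4403, 0.0199, 0.2214]
tcp_rot: [-180.0, 0.0, -78.9]
force: [-0.2, 0.7, 0.1]
opening: 0.0854
```

```bash
python3 - <<'E'
from h import *
s=bot.read_state();print(s['position'],s['tcp_rot'],s['joint_positions'])
Z=dict(index_grip=.082,lock_front_grip=.082,lock_rear_grip=.082,dividing_table=0)
n='wrist'
c=cam(n,n+'1.png');print(n,c['eye'])
for k,z in Z.items():
        for d in bot.landmark_of(k,n)[:2]:
            print(k,np.round(d['score'],2),np.round(d['centre'],1),np.round(at(c,d['centre'],z),4))
E
```

```text
[0.44028312 0.01985708 0.22138416] [-1.79984943e+02  8.86246694e-05 -7.89103742e+01] [-6.48111254e+00  5.56814803e+00  1.04716765e+02  4.93660172e-03
  6.97007591e+01  7.24275496e+01]
wrist [0.51851272 0.03502292 0.33975226]
index_grip 0.8 [425.8  61.1] [ 0.5582 -0.0573  0.082 ]
index_grip 0.24 [245.3 175.8] [0.4567 0.0478 0.082 ]
lock_front_grip 0.75 [246.4 176.5] [0.4564 0.0469 0.082 ]
lock_front_grip 0.19 [493.9 137. ] [ 0.5201 -0.1219  0.082 ]
lock_rear_grip 0.33 [393.6  69.9] [ 0.5478 -0.0372  0.082 ]
dividing_table 0.97 [305.5  66.2] [0.544  0.0168 0.    ]
```

View pics/wrist1.png

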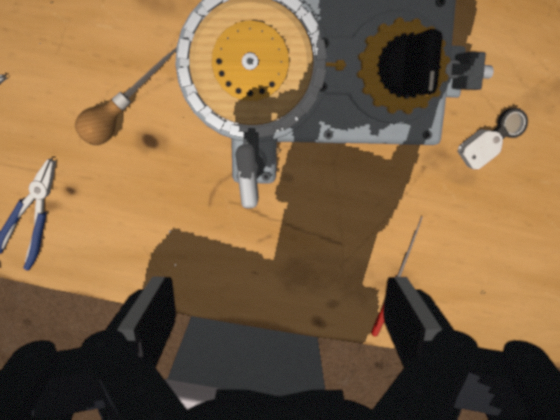

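```bash
python3 - <<'E'
import cv2
i=cv2.imread('pics/wrist1.png')
cv2.imwrite('pics/z1.png',cv2.resize(i[120:230,190:310],None,fx=5,fy=5,interpolation=cv2.INTER_CUBIC))
cv2.imwrite('pics/z2.png',cv2.resize(i[0:140,350:500],None,fx=4,fy=4,interpolation=cv2.INTER_CUBIC))
E
```

```text
(no output)
```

View pics/z1.png

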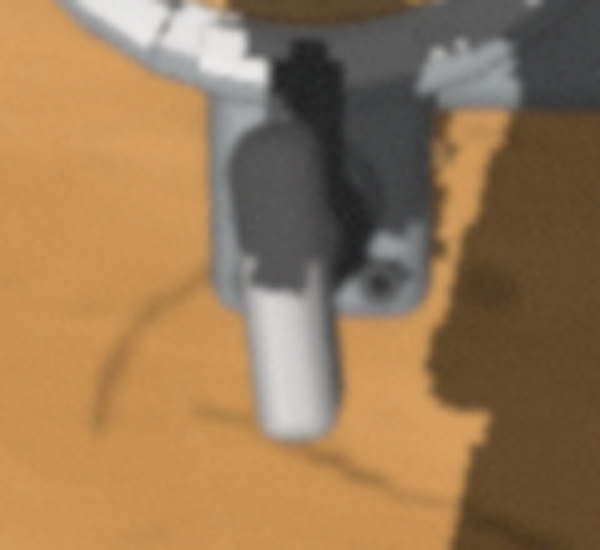

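View pics/z2.png

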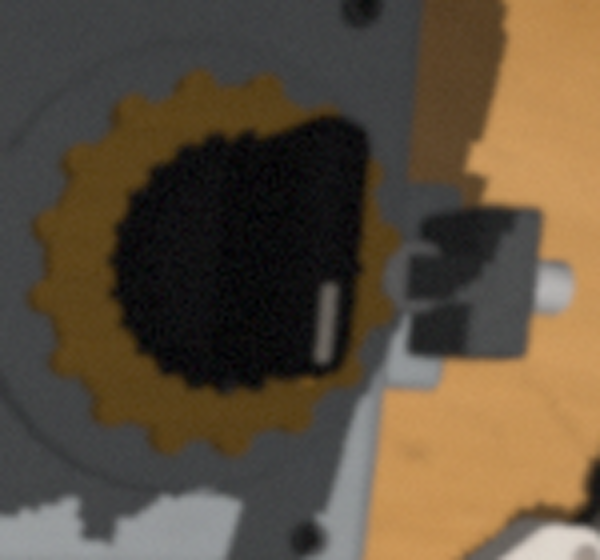

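```bash
python3 - <<'E'
from h import *
c=cam('wrist')
P=lambda a,o,s:(a[0]/s+o[0],a[1]/s+o[1])
def ang(a,b,o,s,z):
    p,q=at(c,P(a,o,s),z),at(c,P(b,o,s),z);d=p-q;print(p,q,np.degrees(np.arctan2(d[1],d[0])),np.linalg.norm(d))
ang((232,170),(258,420),(190,120),5,.087)
ang((318,140),(338,400),(190,120),5,.09)
ang((275,128),(296,432),(190,120),5,.09)
ang((366,140),(352,370),(350,0),4,.092)
ang((328,285),(322,360),(350,0),4,.094)
E
```

```text
[0.47189806 0.05617874 0.087     ] [0.4369568  0.04678069 0.087     ] 15.054405776917148 0.03618307670626666
[0.47870778 0.04510782 0.09      ] [0.44301782 0.03600146 0.09      ] 14.313713505890075 0.0368333942621231
[0.47921062 0.05111417 0.09      ] [0.43720067 0.04104036 0.09      ] 13.48466550908975 0.04320089637108183
[ 0.57451569 -0.05945423  0.092     ] [ 0.53932638 -0.06739102  0.092     ] 12.710122362690033 0.03607326162767291
[ 0.55112931 -0.0587694   0.094     ] [ 0.53956465 -0.06114511  0.094     ] 11.608693413905742 0.011806164075591962
```

The wrist view shows the front T-bar centred at (247, 176), at about 14.4° yaw. The knob bar is near (425, 61), at about 12°. Approaching the front lock.

>>> apply_moves --pt "-22 -22 40 0 0 -3.3" --pt "-22 -22 80 0 0 -3.3" --pt "-22 -22 110 0 0 -3.3" --pt "-22 -22 133 0 0 -3.3" --pt "-22 -22 133 0 0 -3.3" --pt "-22 -22 133 0 0 -3.3"

```text
t: 4.45
position: [0.4579, 0.0457, 0.0885]
tcp_rot: [180.0, 0.0, -75.6]
force: [-0.6, -1.0, 1.1]
opening: 0.0854
```

>>> apply_moves --pt "0 0 0 0 0 0" --pt "0 0 0 0 0 0" --pt "0 0 0 0 0 0" --pt "0 0 0 0 0 0" --pt "0 0 0 0 0 0" --pt "0 0 0 0 0 0" --pt "0 0 0 0 0 0" --pt "0 0 0 0 0 0" --pt "0 0 0 0 0 0" --pt "0 0 0 0 0 0" --jaw 1

```text
t: 5.45
position: [0.458, 0.0467, 0.0891]
tcp_rot: [-180.0, 0.1, -75.7]
force: [-0.2, 5.0, 5.8]
opening: 0.011
```

```bash
python3 - <<'E'
from h import *
s=bot.read_state();print({k:np.round(v,3) for k,v in s.items()})
c=cam('wrist','w2.png')
E
```

```text
{'t': np.float64(5.45), 'joint_positions': array([ -2.933,  15.552, 114.028,   0.148,  50.406,  72.659]), 'qd': array([-0.121, -0.011, -0.002, -0.034,  0.004, -0.117]), 'tau': array([-2.3300e+00, -3.1888e+01, -1.6916e+01, -1.2330e+00, -4.6800e-01,
       -1.0000e-03]), 'position': array([0.458, 0.047, 0.089]), 'tcp_rot': array([-1.79952e+02,  1.05000e-01, -7.56860e+01]), 'force': array([-0.173,  5.004,  5.773]), 'wrist_torque': array([ 0.654,  0.13 , -0.008]), 'opening': np.float64(0.011)}
```

View pics/w2.png

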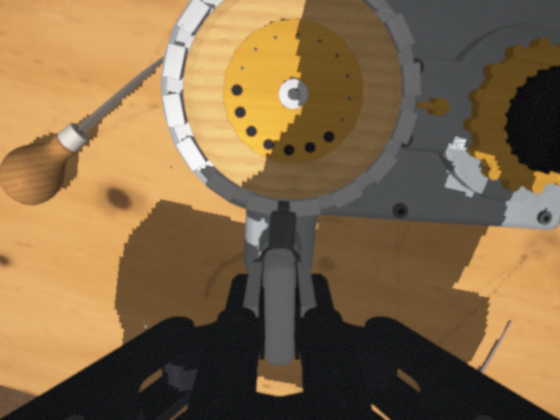

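Gripped with 11 mm opening. Turning it anticlockwise (negative about tool z).

>>> apply_moves --pt "-0.5 0 0 0 0 -6" --pt "-1 0 0 0 0 -13" --pt "-1 0 0 0 0 -20" --pt "-1 0 0 0 0 -27" --pt "-1 0 0 0 0 -34" --pt "-1 0 0 0 0 -41" --pt "-1 0 0 0 0 -48" --pt "-1 0 0 0 0 -55" --pt "-1 0 0 0 0 -62" --pt "-1 0 0 0 0 -68" --pt "-1 0 0 0 0 -73" --pt "-1 0 0 0 0 -77" --pt "-1 0 0 0 0 -79" --pt "-1 0 0 0 0 -79" --pt "-1 0 0 0 0 -79"

```text
t: 7.0
position: [0.4563, 0.0481, 0.0891]
tcp_rot: [-179.8, 0.1, 3.0]
force: [-3.9, 2.2, 5.4]
opening: 0.011
```

```bash
python3 - <<'E'
from h import *
s=bot.read_state();print({k:np.round(v,3) for k,v in s.items()})
c=cam('wrist','w3.png')
E
```

```text
{'t': np.float64(7.0), 'joint_positions': array([ -2.832,  15.504, 114.096,   0.262,  50.553,  -6.015]), 'qd': array([ 0.024,  0.054, -0.095,  0.089,  0.034,  0.127]), 'tau': array([  0.511, -31.974, -18.62 ,  -1.198,  -1.313,  -1.401]), 'position': array([0.456, 0.048, 0.089]), 'tcp_rot': array([-1.79783e+02,  1.32000e-01,  3.01500e+00]), 'force': array([-3.856,  2.234,  5.429]), 'wrist_torque': array([ 0.218,  0.522, -1.369]), 'opening': np.float64(0.011)}
```

View pics/w3.png

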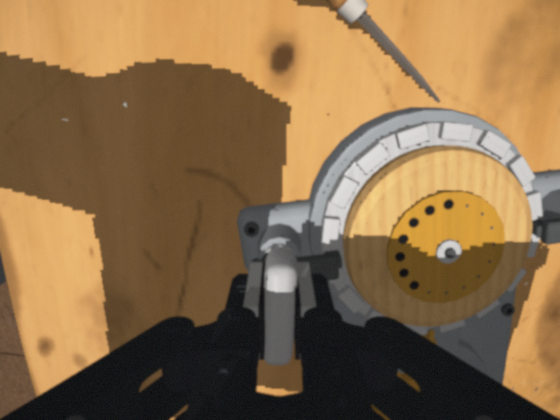

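The end stop is reached: the wrist torque is -1.4 N m against a drag of 0.06. Now I release, rise and look at the rear lock.

>>> apply_moves --pt "0 0 0 0 0 1" --pt "0 0 0 0 0 1" --pt "0 0 0 0 0 1" --pt "0 0 0 0 0 1" --pt "0 0 0 0 0 1" --pt "0 0 -40 0 0 1" --pt "0 0 -80 0 0 8" --pt "105 -16 -130 0 0 80" --pt "105 -16 -130 0 0 80" --pt "105 -16 -130 0 0 80" --pt "105 -16 -130 0 0 80" --pt "105 -16 -130 0 0 80" --pt "105 -16 -130 0 0 80" --pt "105 -16 -130 0 0 80" --pt "105 -16 -130 0 0 80" --pt "105 -16 -130 0 0 80" --pt "105 -16 -130 0 0 80" --pt "105 -16 -130 0 0 80" --jaw 0

```text
t: 8.85
position: [0.5606, 0.0691, 0.2188]
tcp_rot: [179.9, 0.2, -76.9]
force: [0.7, 0.1, 0.3]
opening: 0.0851
```

```bash
python3 - <<'E'
from h import *
s=bot.read_state();print(s['position'],s['tcp_rot'],s['joint_positions'])
n='wrist'
c=cam(n,'w4.png');print(n,c['eye'])
for k in ['index_grip','lock_front_grip','lock_rear_grip']:
        for d in bot.landmark_of(k,n)[:2]:
            print(k,np.round(d['score'],2),np.round(d['centre'],1),np.round(at(c,d['centre'],.082),4))
i=c['image'];x,y=map(int,proj(c,[.613,.082,.09]));print(x,y)
x0,y0=max(x-60,0),max(y-60,0);print(x0,y0)
cv2.imwrite('pics/z4.png',cv2.resize(i[y0:y0+120,x0:x0+120],None,fx=5,fy=5,interpolation=cv2.INTER_CUBIC))
E
```

```text
[0.56058546 0.06910964 0.21880643] [179.8932679    0.23341127 -76.90402416] [-0.15248319 16.34204048 90.9377356   0.21214071 72.87771862 76.68858809]
wrist [0.63858797 0.08656817 0.33700549]
lock_front_grip 0.82 [276.1 331.9] [0.453  0.0473 0.082 ]
lock_rear_grip 0.71 [288.1 132.1] [0.6129 0.0756 0.082 ]
278 131
218 71
```

View pics/w4.png

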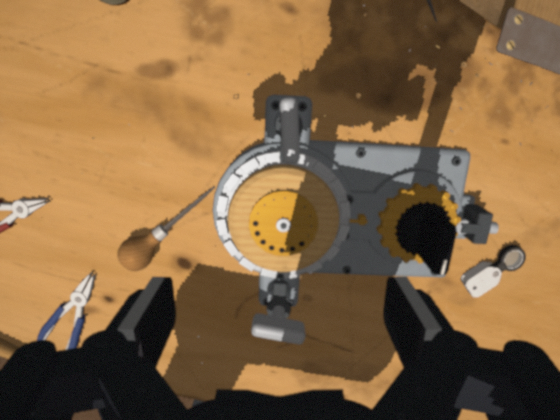

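View pics/z4.png

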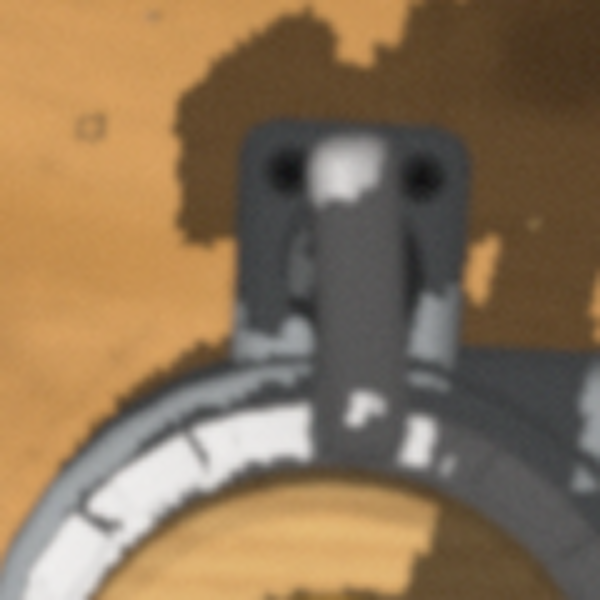

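```bash
python3 - <<'E'
from h import *
c=cam('wrist')
def ang(a,b,z):
    p,q=[at(c,(t[0]/5+218,t[1]/5+71),z) for t in (a,b)];d=p-q;print((p+q)/2,np.degrees(np.arctan2(d[1],d[0])),np.linalg.norm(d))
ang((348,142),(359,460),.088)
ang((312,200),(318,440),.088)
ang((400,200),(406,400),.088)
E
```

```text
[0.61384632 0.07542511 0.088     ] 15.434582169807895 0.04226878128539742
[0.61039395 0.07991952 0.088     ] 14.560784332628165 0.03203001531988254
[0.61573888 0.06908839 0.088     ] 15.579026616505601 0.026560921123274614
```

The front bar now lies across at image (278, 330), so it is turned. The rear bar is centred near (288, 131) at about 15°. Approaching it.

>>> apply_moves --pt "4 -45 10 0 0 -2" --pt "4 -53 50 0 0 -2" --pt "4 -53 90 0 0 -2" --pt "4 -53 120 0 0 -2" --pt "4 -53 130 0 0 -2" --pt "4 -53 130 0 0 -2"

```text
t: 9.7
position: [0.612, 0.0776, 0.0875]
tcp_rot: [179.7, 0.3, -75.0]
force: [-0.7, -1.0, -0.2]
opening: 0.0853
```

>>> apply_moves --pt "0 0 0 0 0 0" --pt "0 0 0 0 0 0" --pt "0 0 0 0 0 0" --pt "0 0 0 0 0 0" --pt "0 0 0 0 0 0" --pt "0 0 0 0 0 0" --pt "0 0 0 0 0 0" --pt "0 0 0 0 0 0" --pt "0 0 0 0 0 0" --pt "0 0 0 0 0 0" --jaw 1

```text
t: 10.7
position: [0.613, 0.0749, 0.0886]
tcp_rot: [179.8, -0.0, -74.9]
force: [0.8, -7.6, 3.4]
opening: 0.0108
```

```bash
python3 - <<'E'
from h import *
s=bot.read_state();print({k:np.round(v,3) for k,v in s.items()})
c=cam('wrist','w5.png')
E
```

```text
{'t': np.float64(10.7), 'joint_positions': array([ 5.5300e-01,  2.6996e+01,  9.4193e+01, -7.8000e-02,  5.8990e+01,
        7.5472e+01]), 'qd': array([-0.071,  0.073, -0.068, -0.064, -0.018,  0.092]), 'tau': array([  4.417, -46.649, -19.074,   2.135,   0.069,   0.055]), 'position': array([0.613, 0.075, 0.089]), 'tcp_rot': array([ 1.7981e+02, -2.0000e-02, -7.4879e+01]), 'force': array([ 0.846, -7.604,  3.431]), 'wrist_torque': array([-1.059, -0.019,  0.049]), 'opening': np.float64(0.011)}
```

View pics/w5.png

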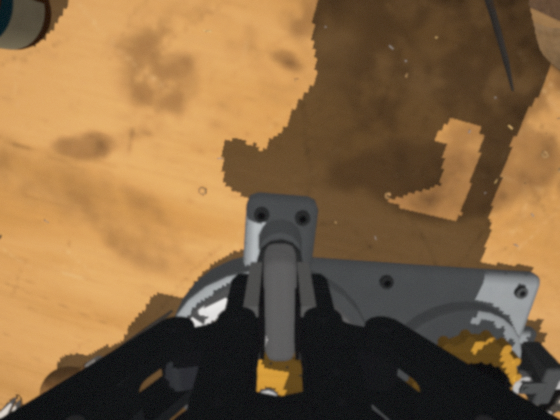

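>>> apply_moves --pt "0.5 0 0 0 0 -6" --pt "0.5 0 0 0 0 -13" --pt "0.5 0 0 0 0 -20" --pt "0.5 0 0 0 0 -27" --pt "0.5 0 0 0 0 -34" --pt "0.5 0 0 0 0 -41" --pt "0.5 0 0 0 0 -48" --pt "0.5 0 0 0 0 -55" --pt "0.5 0 0 0 0 -62" --pt "0.5 0 0 0 0 -68" --pt "0.5 0 0 0 0 -73" --pt "0.5 0 0 0 0 -77" --pt "0.5 0 0 0 0 -79" --pt "0.5 0 0 0 0 -79" --pt "0.5 0 0 0 0 -79"

```text
t: 12.25
position: [0.6136, 0.0743, 0.0887]
tcp_rot: [180.0, 0.1, 3.9]
force: [1.3, -0.5, -0.8]
opening: 0.0112
```

```bash
python3 - <<'E'
from h import *
s=bot.read_state();print({k:np.round(v,3) for k,v in s.items()})
c=cam('wrist','w6.png')
E
```

```text
{'t': np.float64(12.25), 'joint_positions': array([ 4.7200e-01,  2.7003e+01,  9.4166e+01, -3.2000e-02,  5.8955e+01,
       -3.4020e+00]), 'qd': array([ 0.029,  0.105,  0.036, -0.158, -0.034, -0.716]), 'tau': array([  2.407, -49.564, -19.861,  -0.539,   0.52 ,  -1.722]), 'position': array([0.614, 0.074, 0.089]), 'tcp_rot': array([1.79981e+02, 1.27000e-01, 3.89100e+00]), 'force': array([ 1.285, -0.46 , -0.846]), 'wrist_torque': array([-0.228, -0.257, -1.775]), 'opening': np.float64(0.011)}
```

View pics/w6.png

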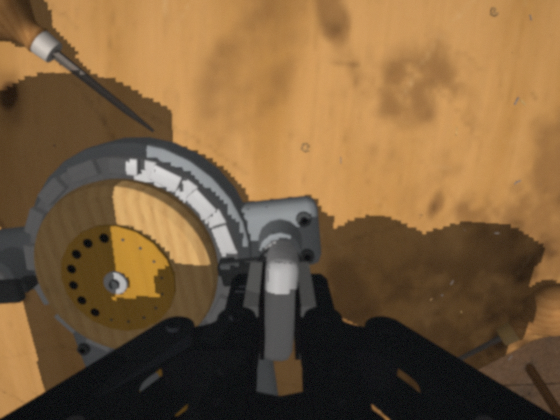

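Rear lock also at its end stop (torque -1.8 N m). Now I release, rise and go to look at the knob.

>>> apply_moves --pt "0 0 0 0 0 1" --pt "0 0 0 0 0 1" --pt "0 0 0 0 0 1" --pt "0 0 0 0 0 1" --pt "0 0 0 0 0 1" --pt "0 0 -40 0 0 1" --pt "0 0 -80 0 0 -5" --pt "-32 122 -115 0 0 -97.6" --pt "-32 122 -115 0 0 -97.6" --pt "-32 122 -115 0 0 -97.6" --pt "-32 122 -115 0 0 -97.6" --pt "-32 122 -115 0 0 -97.6" --pt "-32 122 -115 0 0 -97.6" --pt "-32 122 -115 0 0 -97.6" --pt "-32 122 -115 0 0 -97.6" --pt "-32 122 -115 0 0 -97.6" --pt "-32 122 -115 0 0 -97.6" --pt "-32 122 -115 0 0 -97.6" --pt "-32 122 -115 0 0 -97.6" --pt "-32 122 -115 0 0 -97.6" --jaw 0

```text
t: 14.3
position: [0.5902, -0.0495, 0.2039]
tcp_rot: [-179.9, 0.0, 101.4]
force: [0.3, 1.2, 0.4]
opening: 0.0854
```

```bash
python3 - <<'E'
from h import *
s=bot.read_state();print(s['position'],s['tcp_rot'],s['joint_positions'])
n='wrist'
c=cam(n,'w7.png');print(n,c['eye'])
for k in ['index_grip','lock_front_grip','lock_rear_grip']:
        for d in bot.landmark_of(k,n)[:2]:
            print(k,np.round(d['score'],2),np.round(d['centre'],1),np.round(at(c,d['centre'],.082),4))
i=c['image'];x,y=map(int,proj(c,[.56,-.059,.09]));print(x,y)
x0,y0=max(x-60,0),max(y-60,0);print(x0,y0)
cv2.imwrite('pics/z7.png',cv2.convertScaleAbs(cv2.resize(i[y0:y0+120,x0:x0+120],None,fx=5,fy=5,interpolation=cv2.INTER_CUBIC),alpha=2.5))
E
```

```text
[ 0.59024401 -0.04949933  0.20385475] [-1.79866169e+02  1.24661601e-02  1.01393512e+02] [-1.14857336e+01  1.92279592e+01  8.88392841e+01 -6.67668489e-02
  7.20512234e+01 -1.12858590e+02]
wrist [ 0.51390843 -0.0650278   0.32238616]
index_grip 0.98 [280.3 160.4] [ 0.5565 -0.0556  0.082 ]
lock_front_grip 0.93 [474.   41.2] [0.4569 0.0485 0.082 ]
lock_front_grip 0.24 [532.5 130.1] [0.5004 0.1079 0.082 ]
lock_rear_grip 0.77 [438.3 271.5] [0.6141 0.0759 0.082 ]
lock_rear_grip 0.33 [361.9 145.2] [ 0.5359 -0.0053  0.082 ]
274 166
214 106
```

View pics/w7.png

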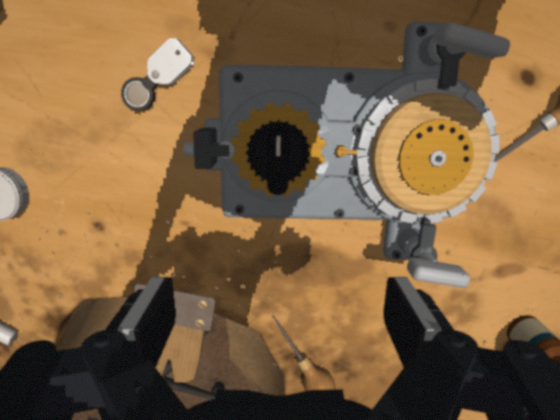

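View pics/z7.png

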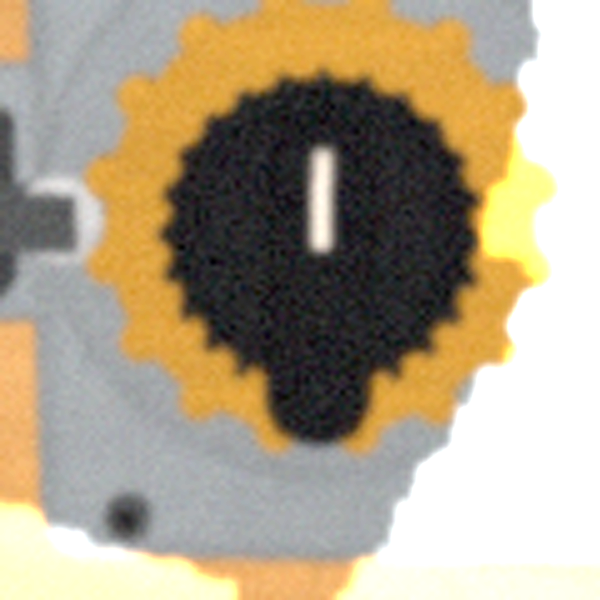

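The knob is at (280, 160) with its pointer straight up in the picture (bar yaw about 10.5-11.4°). Both lock bars lie across, at (470, 40) and (440, 272). Approaching the knob.

>>> apply_moves --pt "0.6 -25 20 0 0 0.4" --pt "0.6 -34 60 0 0 0.4" --pt "0.6 -34 95 0 0 0.4" --pt "0.6 -34 116 0 0 0.4" --pt "0.6 -34 116 0 0 0.4" --pt "0.6 -34 116 0 0 0.4"

```text
t: 15.1
position: [0.557, -0.0559, 0.0882]
tcp_rot: [-179.9, 0.0, 101.1]
force: [-0.0, -0.5, -1.0]
opening: 0.0853
```

>>> apply_moves --pt "0 0 0 0 0 0" --pt "0 0 0 0 0 0" --pt "0 0 0 0 0 0" --pt "0 0 0 0 0 0" --pt "0 0 0 0 0 0" --pt "0 0 0 0 0 0" --pt "0 0 0 0 0 0" --pt "0 0 0 0 0 0" --pt "0 0 0 0 0 0" --pt "0 0 0 0 0 0" --jaw 1

```text
t: 16.1
position: [0.5575, -0.057, 0.0889]
tcp_rot: [-179.9, 0.1, 101.1]
force: [-0.8, -4.7, 4.7]
opening: 0.0133
```

```bash
python3 - <<'E'
from h import *
s=bot.read_state();print({k:np.round(v,3) for k,v in s.items()})
c=cam('wrist','w8.png')
E
```

```text
{'t': np.float64(16.1), 'joint_positions': array([ -12.856,   22.798,  101.814,   -0.187,   55.398, -113.812]), 'qd': array([-0.036, -0.016,  0.1  ,  0.111,  0.06 ,  0.068]), 'tau': array([  3.101, -40.927, -17.59 ,   1.347,   0.058,  -0.082]), 'position': array([ 0.557, -0.057,  0.089]), 'tcp_rot': array([-1.79928e+02,  1.36000e-01,  1.01063e+02]), 'force': array([-0.818, -4.749,  4.655]), 'wrist_torque': array([-0.646,  0.18 , -0.101]), 'opening': np.float64(0.013)}
```

View pics/w8.png

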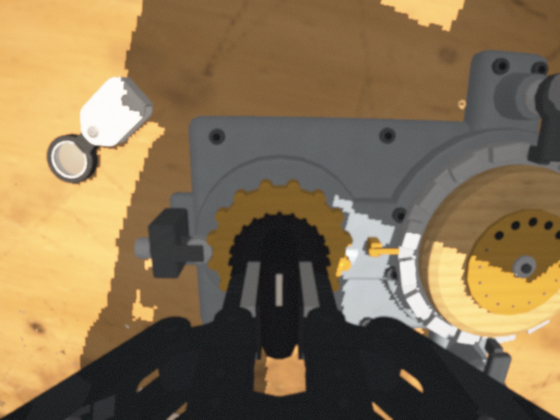

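>>> apply_moves --pt "-0.5 0 0 0 0 3" --pt "-0.5 0 0 0 0 6" --pt "-0.5 0 0 0 0 9" --pt "-0.5 0 0 0 0 12" --pt "-0.5 0 0 0 0 15" --pt "-0.5 0 0 0 0 18" --pt "-0.5 0 0 0 0 22.5" --pt "-0.5 0 0 0 0 22.5" --pt "-0.5 0 0 0 0 27" --pt "-0.5 0 0 0 0 31" --pt "-0.5 0 0 0 0 35" --pt "-0.5 0 0 0 0 39" --pt "-0.5 0 0 0 0 42" --pt "-0.5 0 0 0 0 45" --pt "-0.5 0 0 0 0 45" --pt "-0.5 0 0 0 0 45"

```text
t: 17.75
position: [0.5574, -0.0578, 0.0889]
tcp_rot: [180.0, 0.2, 56.2]
force: [-1.6, -4.4, 3.2]
opening: 0.0129
```

```bash
python3 - <<'E'
from h import *
s=bot.read_state();print({k:np.round(v,3) for k,v in s.items()})
c=cam('wrist','w9.png')
E
```

```text
{'t': np.float64(17.75), 'joint_positions': array([-12.92 ,  22.803, 101.8  ,  -0.234,  55.421, -68.966]), 'qd': array([-0.025,  0.026,  0.174, -0.114, -0.006,  0.371]), 'tau': array([  2.906, -42.091, -18.742,   1.137,  -0.163,  -0.091]), 'position': array([ 0.557, -0.058,  0.089]), 'tcp_rot': array([179.954,   0.188,  56.179]), 'force': array([-1.637, -4.374,  3.244]), 'wrist_torque': array([-0.405,  0.173, -0.178]), 'opening': np.float64(0.013)}
```

View pics/w9.png

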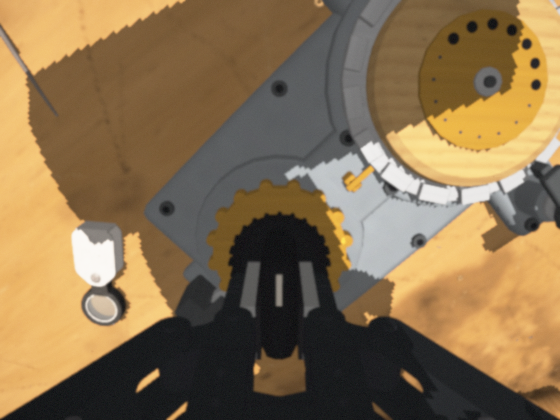

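>>> apply_moves --pt "0 0 0 0 0 3" --pt "0 0 0 0 0 6" --pt "0 0 0 0 0 9" --pt "0 0 0 0 0 12" --pt "0 0 0 0 0 15" --pt "0 0 0 0 0 18" --pt "0 0 0 0 0 20.5" --pt "0 0 0 0 0 22.6" --pt "0 0 0 0 0 22.6" --pt "0 0 0 0 0 22.6" --pt "0 0 0 0 0 22.6" --pt "0 0 0 0 0 22.6"

```text
t: 19.0
position: [0.5571, -0.0582, 0.0889]
tcp_rot: [179.9, 0.2, 33.7]
force: [-1.5, -5.1, 3.4]
opening: 0.0132
```

```bash
python3 - <<'E'
from h import *
s=bot.read_state();print({k:np.round(v,3) for k,v in s.items()})
c=cam('wrist','w10.png')
n='wrist'
t=cam('top','t10.png');sc=cam('scene','s10.png')
for k in ['graver','loupe','flux_bottle','solder_tin']:
  for n,cc in (('top',t),('scene',sc)):
    for d in bot.landmark_of(k,n)[:1]: print(k,n,np.round(d['score'],2),np.round(d['centre'],1),np.round(at(cc,d['centre'],0),4))
E
```

```text
{'t': np.float64(19.0), 'joint_positions': array([-12.941,  22.798, 101.812,  -0.276,  55.442, -46.439]), 'qd': array([-0.033, -0.112, -0.043,  0.021,  0.036,  0.009]), 'tau': array([  2.972, -41.98 , -18.846,   1.114,  -0.189,  -0.117]), 'position': array([ 0.557, -0.058,  0.089]), 'tcp_rot': array([179.881,   0.2  ,  33.654]), 'force': array([-1.528, -5.14 ,  3.431]), 'wrist_torque': array([-0.437,  0.138, -0.133]), 'opening': np.float64(0.013)}
graver top 0.82 [201.2 265.3] [0.4946 0.1636 0.    ]
graver scene 0.75 [224.4 182.1] [0.5053 0.1528 0.    ]
loupe top 0.78 [338.7 252.4] [ 0.5171 -0.1597  0.    ]
loupe scene 0.59 [276.6 264.9] [ 0.5208 -0.1645  0.    ]
flux_bottle top 0.59 [171.  182.1] [0.6951 0.2353 0.    ]
flux_bottle scene 0.44 [272.1 205.3] [0.589 0.017 0.   ]
solder_tin top 0.95 [397.1 195.4] [ 0.6492 -0.3033  0.    ]
solder_tin scene 0.68 [353. 294.] [ 0.64   -0.3027  0.    ]
```

View pics/w10.png

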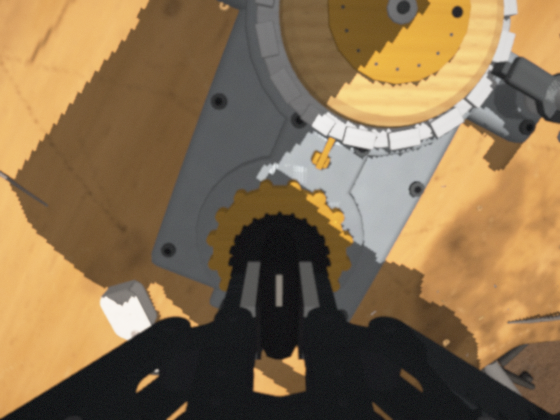

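```bash
python3 - <<'E'
from h import *
s=bot.read_state();print(s['t'],s['tcp_rot'],s['opening'],s['force'])
print(bot.hand_in())
E
```

```text
19.55 [179.88006293   0.20071845  33.65664915] 0.013141762884157906 [-1.90517688 -5.67848156  3.4046761 ]
the job is handed in; nothing more can be done
None
```

I slackened both lock bolts, turned the index knob to its third notch, and handed the job in at 19.6 s with the knob still gripped. No verdict comes back, so this rests on my own measurements.

- **Locks:** each turned about 79° anticlockwise until the wrist torque rose to 1.4 N m (front) and 1.8 N m (rear), well above the 0.06 N m drag. The wrist picture taken before I gripped the knob showed both T-bars lying across. I have no direct reading of the lock angles.
- **Knob:** turned 67.4° clockwise (nominal 67.5°), with a check at two notches on the way. That is far short of the 78.8° half-way point to the fourth notch. It was steady, with a jaw opening of 13.1 mm on the 14 mm bar and a side load of about 5 N.
- **Tools, tin and bottle:** the top camera puts all four within about 10 mm of their first readings. The scene camera agreed for the graver, loupe and tin. Its bottle reading disagreed (score 0.44): it landed on the fixture, so I took it as a false detection.

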